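# Get the bending jig out from behind the ball tubes

### The arm

A 6-joint arm with a two-finger parallel gripper is mounted at the origin on the work surface. World frame = base frame: x ahead of the robot, y to its left, z up, the work surface at z = 0. Lengths are in mm, angles in rad, forces in N, time in s.
With the tool pointing down it reaches from about 275 to 1000 mm from the base axis. Payload 8.4 kg.
Tool frame: the origin (TCP) lies at the very end of the fingers, on their centre line; the grasp point (between the pads) lies 19 mm behind it; z points along the fingers, y is the line along which they close (so a half turn about z gives the same grasp; the last joint's range is limited). The gripper opens to 85 mm and grips with 20 to 120 N. Pads are 22 mm wide; open, the fingers measure 114 mm over their backs; the gripper's body (76 mm by 85 mm) begins 54 mm behind the grasp point. The pads swing forward as they close: fully open they stand 13 mm farther back than shut.
Start: joints at [-1.149, 0.353, 1.633, -0, 1.155, -0.002], TCP at [257.016, -569.711, 231.281] pointing down, gripper open.
Joint ranges: [-2.63, 2.63], [-0.92, 2.1], [0.06, 2.66], [-1.3, 4.44], [0, 2.69], [-3.02, 3.02]. Speed limits (rad/s): [2.22, 2.22, 2.79, 3.14, 3.14, 3.14].

### API

Orientations are given as [roll, pitch, yaw] about the fixed x, y, z axes, in that order (R = Rz(yaw) Ry(pitch) Rx(roll)).
In Python, from rig import sensors, grab_frame, camera_params, order gives the robot as it stands. The module is installed in compiled form; this text tells all that it offers.
- The arm moves only by the tool move_arm, never from a script. Its argument "motion" is a list of rows, each a list of 7 numbers: the turn, a rotation vector about the tool's x, y, z in a scale on which 1.0 is 180 degrees, then the shift along the tool's x, y, z in shares of 0.8 m (1.0 is 0.8 m), then the finger opening in m, from 0 to 0.0854. A call has 1 to 8 rows; each row is the pose to reach, as a shift and turn from the pose commanded when the call began, along the tool's axes at that moment; what a row does not reach only later rows make up. A row lasts 1/8 s, in which the tool goes at most 62.5 mm and 10.7 degrees, less where a joint would pass 70% of its speed; a pose out of reach is approached as far as the arm can. A call with a gripper value outside its range is refused whole. The fingers move at their own pace and stop on an object; "grip_force" is the grip in N (left out, the last holds). Time passes only in rows, so rows that repeat a pose let the fingers close. It gives the time, the measured TCP pose, the force, the opening and the grip force at its end, in the units of the state.
- sensors.sense(): the state, without advancing time (a new reading comes with each control period).
- grab_frame(name): name is "scene" or "top"; returns (picture, depth): 420x560x3 uint8, red, green, blue; 420x560 float32, mm along the optical axis (not along the pixel's ray), 0 where there is no reading.
- camera_params(name): a dict with "camera_matrix" (3x3 intrinsics, pixels), "k1" (the pictures are not rectified: a ray, as slopes to the right and down, at radius r is drawn at 1 + k1 r^2 times it, then the intrinsics apply), "world_from_camera" (4x4, takes a point from camera to world coordinates). Camera axes: x right, y down, z forward; pixel columns grow to the right and rows downward; lengths in mm; the calibration is good to about 2 mm. A picture is of the moment at which its call begins. camera_params takes no time and is no camera call.
- order.sign_off(): hands the job in; it is judged then, once.
The state is a dict: "clock": time; "qpos": joint angles; "qvel": joint speeds; "joint_efforts": joint torques, N m; "eef_pos": TCP position; "tcp_rot": TCP orientation; "contact_force": force on the tool from outside, world axes, zero at the start; "wrist_torque": the same for the moment, N m; "opening": opening from 0.0 (shut) to 1.0 (fully open); "grasp_force": force on a finger pad.
Only numpy, scipy, OpenCV 4.12 (cv2) and the standard library are available. Lean on these libraries where they do the work, as an engineer would, in place of code of your own. Each camera call takes 0.05 s, during which the arm holds its last target. There are 200 camera calls.

### The job

The wire-bending jig is hemmed in by three capped tubes of bearing balls: before disturbing the jig, clear all three tubes into the grey side tray, standing upright. Then fetch the jig and lay it flat in the middle of the green mat, along the mat's length, and only after that put every tube back upright, centred on the disc of its own colour. Do not tip any tube over at any time, and leave the wire sculpture where it stands.

Things in the scene. Friction and masses are not known exactly. Their poses are not given: they have to be found in the camera images.
- red_tube: closed upright storage tube of bearing balls: clear round tube 40 mm in diameter, 115 mm tall with its cap, same diameter all the way up; the top 25 mm is a red screw cap; 140 g more or less. Origin at the centre of its underside, z up its axis. At the start it stands on the red disc, roughly centred.
- blue_tube: closed upright storage tube of bearing balls: clear round tube 40 mm in diameter, 115 mm tall with its cap, same diameter all the way up; the top 25 mm is a blue screw cap; 140 g more or less. Origin at the centre of its underside, z up its axis. At the start it stands on the blue disc, roughly centred.
- yellow_tube: closed upright storage tube of bearing balls: clear round tube 40 mm in diameter, 115 mm tall with its cap, same diameter all the way up; the top 25 mm is a yellow screw cap; 140 g more or less. Origin at the centre of its underside, z up its axis. At the start it stands on the yellow disc, roughly centred.
- red_disc: red flat round disc, 68 mm in diameter, 3 mm thick, the home of the red tube, fixed on a plywood board 210 x 160 x 12 mm that is turned up to 0.35 rad; two discs lie 80 mm apart on the robot's side of the jig, one beyond it; the colours change places. Origin: centre of its underside, 12 mm above the bench; a tube stands on its top, 3 mm above that.
- blue_disc: blue flat round disc, 68 mm in diameter, 3 mm thick, the home of the blue tube, fixed on a plywood board 210 x 160 x 12 mm that is turned up to 0.35 rad; two discs lie 80 mm apart on the robot's side of the jig, one beyond it; the colours change places. Origin: centre of its underside, 12 mm above the bench; a tube stands on its top, 3 mm above that.
- yellow_disc: yellow flat round disc, 68 mm in diameter, 3 mm thick, the home of the yellow tube, fixed on a plywood board 210 x 160 x 12 mm that is turned up to 0.35 rad; two discs lie 80 mm apart on the robot's side of the jig, one beyond it; the colours change places. Origin: centre of its underside, 12 mm above the bench; a tube stands on its top, 3 mm above that.
- jig: wire-bending jig: flat wooden bar 110 mm long (own y), 40 mm wide (own x), 24 mm high, with upright brass pins 8 mm thick, 14 mm high, 45 mm either side of its middle; 160 g. Origin: centre of its underside. At the start it lies on the plywood board (12 mm above the bench), tubes about 65 mm off its centre line on both sides, too near for a hand to get down to it.
- tray: shallow grey tray fixed on the bench, left or right of the board: outside 220 mm long (its own x) by 110 mm wide (its own y), inside 210 x 100 mm, walls 5 mm thick and 14 mm high, floor 5 mm thick. The side area for the tubes; it takes three in a row 70 mm apart along its length. Origin at the centre of its underside, on the bench; z up.
- mat: green rectangular cutting mat fixed on the bench, on the other side of the board from the tray: 160 mm long (its own y), 90 mm wide (its own x), 4 mm thick. Origin at the centre of its underside, on the bench; z up.
- sculpture: bystander: finished wire sculpture on a stepped black round base 90 mm in diameter with a white band, brass rods and a steel spiral, 135 mm tall, loose, standing beyond the board. Origin at the centre of its underside. To be left where it is.

How it is judged (in metres and radians):
On the way, in this order (a step that is already met when the one before it is completed fails the run):
1. all three tubes stand upright and released in the grey tray, the jig still where it was (within 30 mm) (x of red_tube in the frame of tray between -0.088 and 0.088 m and y of red_tube in the frame of tray between -0.033 and 0.033 m and z of red_tube in the frame of tray between 0 and 0.01 m and angle between each of red_tube, blue_tube, yellow_tube's own z axis and vertical below 0.1 rad and linear speed of each of red_tube, blue_tube, yellow_tube below 0.02 m/s and contact force between the fingers and red_tube below 0.2 N and x of blue_tube in the frame of tray between -0.088 and 0.088 m and y of blue_tube in the frame of tray between -0.033 and 0.033 m and z of blue_tube in the frame of tray between 0 and 0.01 m and contact force between the fingers and blue_tube below 0.2 N and x of yellow_tube in the frame of tray between -0.088 and 0.088 m and y of yellow_tube in the frame of tray between -0.033 and 0.033 m and z of yellow_tube in the frame of tray between 0 and 0.01 m and contact force between the fingers and yellow_tube below 0.2 N and distance of jig from where it was at the start of the episode below 0.03 m), for 0.2 s.
2. the jig lies released on the green mat, centred and lengthwise, while all three tubes wait in the tray (horizontal distance between jig and mat below 0.015 m and angle between the y axis of jig and the y axis of mat, either way round below 0.2 rad and z of jig in the frame of mat between 0 and 0.008 m and angle between each of jig, red_tube, blue_tube, yellow_tube's own z axis and vertical below 0.1 rad and linear speed of each of jig, red_tube, blue_tube, yellow_tube below 0.02 m/s and contact force between the fingers and jig below 0.2 N and x of red_tube in the frame of tray between -0.088 and 0.088 m and y of red_tube in the frame of tray between -0.033 and 0.033 m and z of red_tube in the frame of tray between 0 and 0.01 m and contact force between the fingers and red_tube below 0.2 N and x of blue_tube in the frame of tray between -0.088 and 0.088 m and y of blue_tube in the frame of tray between -0.033 and 0.033 m and z of blue_tube in the frame of tray between 0 and 0.01 m and contact force between the fingers and blue_tube below 0.2 N and x of yellow_tube in the frame of tray between -0.088 and 0.088 m and y of yellow_tube in the frame of tray between -0.033 and 0.033 m and z of yellow_tube in the frame of tray between 0 and 0.01 m and contact force between the fingers and yellow_tube below 0.2 N), for 0.2 s.
At the end, for the whole second after the job is handed in: The jig lies flat on the green mat, its centre within 15 mm of the mat's and lengthwise within 0.2 rad, and each tube stands upright on the disc of its own colour, within 12 mm of its centre; everything released and at rest (horizontal distance between jig and mat below 0.015 m and angle between the y axis of jig and the y axis of mat, either way round below 0.2 rad and z of jig in the frame of mat between 0 and 0.008 m and angle between each of jig, red_tube, blue_tube, yellow_tube's own z axis and vertical below 0.1 rad and linear speed of each of jig, red_tube, blue_tube, yellow_tube below 0.02 m/s and contact force between the fingers and jig below 0.2 N and horizontal distance between red_tube and red_disc below 0.012 m and z of red_tube in the frame of red_disc between -0.001 and 0.007 m and contact force between the fingers and red_tube below 0.2 N and horizontal distance between blue_tube and blue_disc below 0.012 m and z of blue_tube in the frame of blue_disc between -0.001 and 0.007 m and contact force between the fingers and blue_tube below 0.2 N and horizontal distance between yellow_tube and yellow_disc below 0.012 m and z of yellow_tube in the frame of yellow_disc between -0.001 and 0.007 m and contact force between the fingers and yellow_tube below 0.2 N); the robot touches nothing.
It fails at once if a tube is tipped over (angle between any of red_tube, blue_tube, yellow_tube's own z axis and vertical above 0.6 rad).
It fails at once if the wire sculpture is shifted by more than 20 mm or tipped (distance of sculpture from where it was at the start of the episode above 0.02 m or angle between sculpture's own z axis and vertical above 0.3 rad).
It also fails if it takes over 141 s, if anything falls off the work surface, if the arm or the gripper's body presses on something with over 40 N, if the wrist force passes 120 N, or if a joint passes its speed limit or range.

## Working session

There is one attempt and no reset: what is moved stays moved. The work goes in short steps, Python scripts to look and compute and a tool call to move; the robot and the scene stay as the last step left them, time stands still between calls to the robot, and variables do not carry over. Pictures are saved under pics/ and viewed, at most 14 in all, crops included, and the job is handed in when it is done.

Besides the shell and the picture viewer there is one more tool, called after "Emit:" as name([rows], argument=value, ...), one row to a line, values as JSON. move_arm: Moves the arm, as the interface text tells. Its arguments: {"type":"object","properties":{"motion":{"type":"array","items":{"type":"array","items":{"type":"number"}}},"grip_force":{"type":"number"}},"required":["motion"]}

```bash
mkdir -p pics; cat > h.py <<'E'
import numpy as np, cv2
from rig import sensors, grab_frame, camera_params, order
def save(n,f):
    im,d=grab_frame(n); cv2.imwrite(f,im[:,:,::-1]); np.save(f[:-4]+'.npy',d); return im,d
def rays(n):
    c=camera_params(n);K=np.array(c["camera_matrix"]);k=c["k1"]
    v,u=np.mgrid[0:420,0:560].astype(float)
    p=np.stack([u.ravel(),v.ravel()],1)[:,None]
    q=cv2.undistortPoints(p,K,np.array([k,0,0,0.]))[:,0]
    return q.reshape(420,560,2),np.array(c["world_from_camera"])
def cloud(n,d):
    q,T=rays(n); P=np.concatenate([q*d[...,None],d[...,None]],2)
    W=P@T[:3,:3].T+T[:3,3]; W[d==0]=np.nan; return W
E
python3 - <<'E'
from h import *
for n in("scene","top"):
    save(n,f'pics/{n}0.png'); c=camera_params(n); print(np.round(c["camera_matrix"],1),c["k1"],np.round(c["world_from_camera"],3))
print(sensors.sense())
E
```

```text
[[381.    0.  284. ]
 [  0.  381.  208.7]
 [  0.    0.    1. ]] 0.029585305978522193 [[-1.430000e-01  7.940000e-01 -5.910000e-01  1.122179e+03]
 [ 9.900000e-01  1.160000e-01 -8.300000e-02  8.238400e+01]
 [ 3.000000e-03 -5.970000e-01 -8.020000e-01  7.475130e+02]
 [ 0.000000e+00  0.000000e+00  0.000000e+00  1.000000e+00]]
[[532.8   0.  269.7]
 [  0.  532.8 213.4]
 [  0.    0.    1. ]] -0.18059824654255124 [[-7.000000e-03 -9.980000e-01  5.700000e-02  5.118440e+02]
 [-1.000000e+00  9.000000e-03  1.900000e-02 -7.344000e+00]
 [-2.000000e-02 -5.700000e-02 -9.980000e-01  1.178053e+03]
 [ 0.000000e+00  0.000000e+00  0.000000e+00  1.000000e+00]]
{'clock': 0.1, 'qpos': array([-1.14941774e+00,  3.53597007e-01,  1.63406257e+00,  2.10768987e-05,
        1.15522199e+00, -2.38955450e-03]), 'qvel': array([ 8.78892883e-04, -1.38641620e-03, -1.69966729e-03,  8.71189900e-04,
        4.94919886e-06, -2.08340092e-03]), 'joint_efforts': array([ 1.37404320e-03, -6.06351614e+01, -3.42822039e+01,  4.55874749e-05,
        3.94728006e-03, -2.89328557e-05]), 'eef_pos': array([ 256.83178519, -569.31132674,  230.62424628]), 'tcp_rot': array([-3.14030378e+00, -2.23518303e-05,  4.23759607e-01]), 'contact_force': array([-1.45237411, -0.12692112,  0.28012965]), 'wrist_torque': array([-0.01063633,  0.0561843 ,  0.00944122]), 'grasp_force': 0.0, 'opening': 1.0035092486929038}
```

View pics/scene0.png

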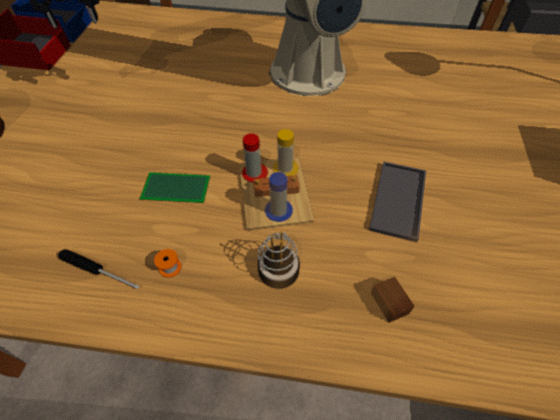

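View pics/top0.png

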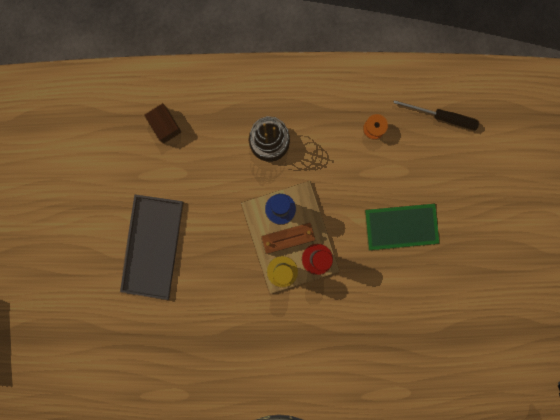

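The scene view has the red cap at (251,142), yellow at (285,138), blue at (278,182), the mat at (175,187) and the tray at (398,200). The top view has blue at (281,209), red at (318,259), yellow at (283,272), the jig at (290,239), the tray at (153,248), the mat at (402,227) and the sculpture at (269,138).

```bash
cat >> h.py <<'E'
def masks(im):
    h=cv2.cvtColor(im,cv2.COLOR_RGB2HSV); H,S,V=[h[...,i].astype(int) for i in range(3)]
    return dict(red=((H<5)|(H>174))&(S>200)&(V>90),blue=(H>108)&(H<130)&(S>130)&(V>50),yellow=(H>22)&(H<33)&(S>200)&(V>120),green=(H>50)&(H<90)&(S>90))
def ray_at(n,u,v,z):
    q,T=rays(n); s=cv2.remap(q.astype(np.float32),np.float32([[u]]),np.float32([[v]]),cv2.INTER_LINEAR)[0,0]
    d=T[:3,:3]@np.array([s[0],s[1],1.]); o=T[:3,3]; return o,d,(o+d*(z-o[2])/d[2])
def tri(a,b):
    (o1,d1),(o2,d2)=a,b; A=np.stack([d1,-d2],1); s=np.linalg.lstsq(A,o2-o1,rcond=None)[0]
    p,q=o1+d1*s[0],o2+d2*s[1]; return (p+q)/2,np.linalg.norm(p-q)
E
python3 - <<'E'
from h import *
F={n:(cv2.imread(f'pics/{n}0.png')[:,:,::-1].copy(),np.load(f'pics/{n}0.npy')) for n in("scene","top")}
W={n:cloud(n,F[n][1]) for n in F}
print("bench z",[ (n,np.round(np.nanmedian(W[n][300:380,200:400,2]),1)) for n in W])
for c in("red","blue","yellow"):
    R=[]
    for n in F:
        w=W[n];m=masks(F[n][0])[c]&(abs(w[...,0]-450)<170)&(abs(w[...,1])<150)
        t=m&(w[...,2]>122); P=w[t]
        v,u=np.where(t); (cx,cy),r=cv2.minEnclosingCircle(np.stack([u,v],1).astype(np.float32))
        (x,y),rr=cv2.minEnclosingCircle(P[:,:2].astype(np.float32))
        dm=m&(w[...,2]<25)
        print(c,n,len(P),"px",round(cx,1),round(cy,1),"ztop",np.round(np.percentile(P[:,2],[10,50,90]),1),"centre",round(x,1),round(y,1),"r",round(rr,1),"disc",dm.sum(),np.round(np.median(w[dm][:,2]),1))
        R.append(ray_at(n,cx,cy,130)[:2])
    print(" tri",np.round(tri(*R)[0],1),round(tri(*R)[1],1))
def rect(P):
    (x,y),(a,b),t=cv2.minAreaRect(P[:,:2].astype(np.float32)); 
    if a<b: a,b,t=b,a,t+90
    return np.round([x,y,a,b,np.radians(t)],3)
for n in F:
    w=W[n]; im=F[n][0]; X,Y,Z=w[...,0],w[...,1],w[...,2]
    g=masks(im)["green"]&(abs(Z)<20); print(n,"mat",rect(w[g]),np.median(Z[g]))
    hsv=cv2.cvtColor(im,cv2.COLOR_RGB2HSV).astype(int)
    t=(hsv[...,1]<75)&(abs(X-490)<150)&(Y>130)&(Y<400)&(Z<40)
    k,l,s,_=cv2.connectedComponentsWithStats(t.astype(np.uint8)); i=1+s[1:,4].argmax(); t=l==i
    print(n,"tray",rect(w[t]),np.percentile(Z[t],[5,50,95]),s[i])
    j=(Z>29)&(Z<42)&(abs(X-475)<70)&(abs(Y+45)<80)
    k,l,s,_=cv2.connectedComponentsWithStats(j.astype(np.uint8)); i=1+s[1:,4].argmax(); j=l==i
    print(n,"jig",rect(w[j]),np.percentile(Z[j],[5,50,95]),s[i])
    sc=(Z>20)&(X>600)&(X<760)&(abs(Y)<120); print(n,"sculpt",rect(w[sc]))
E
```

```text
bench z [('scene', np.float64(0.3)), ('top', np.float64(0.3))]
red scene 153 px 250.5 140.0 ztop [128.2 130.5 131.8] centre 478.7 -88.1 r 18.6 disc 110 15.9
red top 308 px 322.3 260.5 ztop [127.9 130.4 132.7] centre 478.1 -89.8 r 19.7 disc 288 15.2
 tri [477.8 -89.2 126.8] 1.9
blue scene 34 px 274.5 178.0 ztop [129.9 130.7 131.5] centre 589.5 -13.4 r 12.7 disc 106 15.7
blue top 297 px 279.8 203.5 ztop [127.8 130.4 133. ] centre 591.0 -7.2 r 19.5 disc 170 15.6
 tri [591.2 -10.1 133.3] 5.9
yellow scene 74 px 285.0 135.0 ztop [128.7 130.4 131.9] centre 450.6 -9.4 r 18.4 disc 0 nan
yellow top 25 px 278.8 271.9 ztop [128.1 129.5 132.6] centre 456.5 -4.1 r 14.0 disc 6 15.7
 tri [457.   -6.9 134.5] 5.3
scene mat [ 649.892 -292.077  325.874  169.912    2.996] 5.279437700816686
scene tray [505.592 280.417 221.082 107.979   2.99 ] [ 3.42197031  5.83456411 14.73514835] [ 370  162   56   77 3145]
scene jig [5.11621e+02 1.70980e+01 4.25720e+01 3.02910e+01 2.25000e-01] [30.92463377 36.46476469 38.74573885] [286 175  14  16 155]
scene sculpt [6.80017e+02 1.60410e+01 1.59914e+02 9.13770e+01 1.00000e-03]
top mat [ 547.601 -278.611  158.598   87.778    1.653] 4.78651292645759
top tray [507.068 279.208 218.13  110.195   2.986] [ 1.66514379  5.63326515 14.4044647 ] [ 121  195   61  104 4604]
top jig [524.135 -23.439 109.821  39.928   1.832] [32.90552001 36.31710836 39.59157   ] [261 228  54  26 856]
top sculpt [680.081  15.718 159.947  87.674   3.132]
  return _methods._mean(a, axis=axis, dtype=dtype,
  ret = ret.dtype.type(ret / rcount)
```

```bash
cat >> h.py <<'E'
def go(cur,tgt):
    """tool-axis shift (m) and z-turn from cur to tgt, each (x,y,z,yaw), tool pointing down"""
    c,t=np.array(cur,float),np.array(tgt,float); d=t-c; a=c[3]
    w=(d[3]+np.pi)%(2*np.pi)-np.pi if abs(d[3])>np.pi else d[3]
    return np.round([-w,(np.cos(a)*d[0]+np.sin(a)*d[1])/1e3,(np.sin(a)*d[0]-np.cos(a)*d[1])/1e3,-d[2]/1e3],4)
def here():
    s=sensors.sense(); return [*s['eef_pos'],s['tcp_rot'][2]]
E
python3 - <<'E'
from h import *
w=cloud("top",np.load('pics/top0.npy')); w2=cloud("scene",np.load('pics/scene0.npy'))
for n,(x,y) in dict(red=(478,-89),blue=(591,-7),yellow=(454,-7)).items():
    for ww in(w,w2):
        m=(ww[...,2]>122)&(np.hypot(ww[...,0]-x,ww[...,1]-y)<30); P=ww[m][:,:2].astype(np.float32)
        print(n,len(P),np.round(cv2.minEnclosingCircle(P)[0],1),cv2.minEnclosingCircle(P)[1],np.median(ww[m][:,2]))
print(go(here(),(478,-89,231,1.832)),here())
E
```

```text
red 323 [478.4 -89.6] 19.992313385009766 130.37172972250892
red 200 [477.5 -88.9] 20.461416244506836 130.41789888714322
blue 315 [590.1  -7.5] 19.768131256103516 130.34167340567865
blue 237 [588.9  -6.6] 20.437162399291992 130.5346826352594
yellow 321 [450.9 -11.5] 19.762645721435547 130.28238210547056
yellow 201 [450.1 -10. ] 21.426671981811523 130.11421599582104
[-1.4082e+00  3.9910e-01 -3.4690e-01 -4.0000e-04] [np.float64(256.83178518838275), np.float64(-569.3113267390676), np.float64(230.62424627952038), np.float64(0.42375960665789236)]
```

Units first: shifts go in shares of 0.8 m and turns go in shares of 180 degrees. So 0.399 m / 0.8 = 0.4988, -0.347 m / 0.8 = -0.4338, -1.408 rad / 3.1416 = -0.4482.

Emit:
move_arm([
  [0,0,-0.4482,0.4988,-0.4338,0,0.06],
  [0,0,-0.4482,0.4988,-0.4338,0,0.06],
  [0,0,-0.4482,0.4988,-0.4338,0,0.06],
  [0,0,-0.4482,0.4988,-0.4338,0,0.06],
  [0,0,-0.4482,0.4988,-0.4338,0,0.06],
  [0,0,-0.4482,0.4988,-0.4338,0,0.06],
  [0,0,-0.4482,0.4988,-0.4338,0,0.06],
  [0,0,-0.4482,0.4988,-0.4338,0,0.06],
], grip_force=40)

```text
clock: 1.1
eef_pos: [466.4, -113.5, 231.3]
tcp_rot: [3.141, 0.0, 1.836]
contact_force: [0.8, -0.9, 0.6]
opening: 0.7
grasp_force: 0.0
```

```bash
python3 -c "
from h import *
h=here();print(np.round(h,3),sensors.sense()['opening']);print(go(h,(478,-89.3,200,1.832)))"
```

```text
[ 466.438 -113.534  231.293    1.836] 0.6996194598352602
[0.0042 0.0204 0.0175 0.0313]
```

To row units: 0.08 m / 0.8 = 0.1, 0.0204 m / 0.8 = 0.0255, 0.004 rad / 3.1416 = 0.0013.

Emit:
move_arm([
  [0,0,0.0013,0.0255,0.0219,0.025,0.06],
  [0,0,0.0013,0.0255,0.0219,0.075,0.06],
  [0,0,0.0013,0.0255,0.0219,0.1,0.06],
  [0,0,0.0013,0.0255,0.0219,0.1,0.06],
])

```text
clock: 1.6
eef_pos: [476.3, -90.8, 149.8]
tcp_rot: [-3.138, -0.002, 1.828]
contact_force: [0.9, -0.1, -1.0]
opening: 0.702
grasp_force: 0.0
```

```bash
python3 -c "
from h import *
h=here();print(np.round(h,3),sensors.sense()['opening']);print(go(h,(478,-89.3,84,1.832)))"
```

```text
[476.295 -90.829 149.83    1.828] 0.7017116413655909
[-0.0039  0.001   0.002   0.0658]
```

To row units: 0.068 m / 0.8 = 0.085, 0.002 m / 0.8 = 0.0025.

Emit:
move_arm([
  [0,0,0,0.0013,0.0025,0.0375,0.06],
  [0,0,0,0.0013,0.0025,0.075,0.06],
  [0,0,0,0.0013,0.0025,0.085,0.06],
  [0,0,0,0.0013,0.0025,0.085,0.06],
  [0,0,0,0.0013,0.0025,0.085,0.035],
  [0,0,0,0.0013,0.0025,0.085,0.035],
  [0,0,0,0.0013,0.0025,0.085,0.035],
  [0,0,0,0.0013,0.0025,0.085,0.035],
])

```text
clock: 2.6
eef_pos: [480.1, -90.0, 84.5]
tcp_rot: [3.14, 0.001, 1.828]
contact_force: [-1.6, -0.3, 7.8]
opening: 0.462
grasp_force: 39.4
```

```bash
python3 -c "
from h import *
save('scene','pics/s1.png')
h=here();print(np.round(h,3),sensors.sense()['opening'],sensors.sense()['grasp_force']);print(go(h,(h[0],h[1],240,1.832)),go((h[0],h[1],240,h[3]),(437.3,290.3,240,2.95)))"
```

```text
[480.095 -90.002  84.48    1.828] 0.45997690594612756 39.399318248033524
[-0.0042  0.      0.     -0.1555] [-1.1222  0.3787  0.0553 -0.    ]
```

View pics/s1.png

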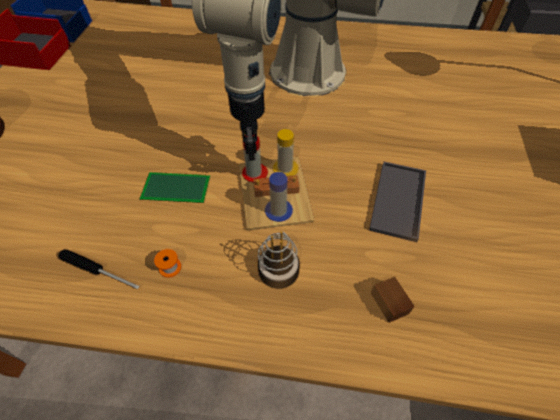

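The red tube is gripped at (250,165), with an opening of 39 mm, and everything else is undisturbed.

To row units: 0.23 m / 0.8 = 0.2875, -0.155 m / 0.8 = -0.1938, -0.73 rad / 3.1416 = -0.2324.

Emit:
move_arm([
  [0,0,0,0,0,-0.0375,0.035],
  [0,0,0,0,0,-0.1,0.035],
  [0,0,0,0,0,-0.1625,0.035],
  [0,0,-0.0318,0.025,0.0038,-0.1938,0.035],
  [0,0,-0.0796,0.0813,0.0125,-0.1938,0.035],
  [0,0,-0.1305,0.15,0.0225,-0.1938,0.035],
  [0,0,-0.1814,0.2188,0.0325,-0.1938,0.035],
  [0,0,-0.2324,0.2875,0.0425,-0.1938,0.035],
])

```text
clock: 3.65
eef_pos: [453.3, 143.0, 238.9]
tcp_rot: [3.141, 0.001, 2.563]
contact_force: [1.5, -0.6, -0.8]
opening: 0.457
grasp_force: 40.6
```

```bash
python3 -c "
from h import *
h=here();print(np.round(h,3),sensors.sense()['opening'],sensors.sense()['grasp_force']);print(go(h,(437.3,290.3,150,2.95)))"
```

```text
[453.308 142.953 238.895   2.563] 0.45735460048617865 40.63853424042463
[-0.3872  0.094   0.1146  0.0889]
```

To row units: 0.145 m / 0.8 = 0.1813, 0.1146 m / 0.8 = 0.1433, -0.387 rad / 3.1416 = -0.1232.

Emit:
move_arm([
  [0,0,-0.0414,0.0388,0.0475,0,0.035],
  [0,0,-0.0828,0.0775,0.095,0.0125,0.035],
  [0,0,-0.1232,0.1175,0.1433,0.0375,0.035],
  [0,0,-0.1232,0.1175,0.1433,0.075,0.035],
  [0,0,-0.1232,0.1175,0.1433,0.125,0.035],
  [0,0,-0.1232,0.1175,0.1433,0.1625,0.035],
  [0,0,-0.1232,0.1175,0.1433,0.1813,0.035],
  [0,0,-0.1232,0.1175,0.1433,0.1813,0.035],
])

```text
clock: 4.65
eef_pos: [438.2, 288.5, 93.0]
tcp_rot: [-3.141, -0.001, 2.945]
contact_force: [0.2, -0.1, -1.1]
opening: 0.46
grasp_force: 40.7
```

```bash
python3 -c "
from h import *
h=here();print(np.round(h,3),sensors.sense()['opening'],sensors.sense()['grasp_force']);print(go(h,(437.3,290.3,75.5,2.95)))"
```

```text
[438.177 288.517  92.956   2.945] 0.4601538472097391 40.69998923689127
[-0.0053  0.0012  0.0016  0.0175]
```

To row units: -0.09 m / 0.8 = -0.1125, 0.0175 m / 0.8 = 0.0219.

Emit:
move_arm([
  [0,0,0,0.0013,0.0013,0.0125,0.035],
  [0,0,0,0.0013,0.0013,0.0219,0.035],
  [0,0,0,0.0013,0.0013,0.0231,0.035],
  [0,0,0,0.0013,0.0013,0.0231,0.06],
  [0,0,0,0.0013,0.0013,0.0231,0.06],
  [0,0,0,0.0013,0.0013,0.0231,0.06],
  [0,0,0,0.0013,0.0013,-0.0375,0.06],
  [0,0,0,0.0013,0.0013,-0.1125,0.06],
])

```text
clock: 5.65
eef_pos: [436.9, 289.4, 183.6]
tcp_rot: [-3.14, -0.002, 2.945]
contact_force: [0.7, 0.8, -0.0]
opening: 0.702
grasp_force: 0.0
```

```bash
python3 -c "
from h import *
h=here();print(np.round(h,3),sensors.sense()['opening'],sensors.sense()['grasp_force']);print(go(h,(450.5,-10.8,200,1.832)));print(go(h,(450.5,-10.8,150,1.832)))
im,d=save('top','pics/t1.png'); w=cloud('top',d); m=(abs(w[...,2]-120)<6)&(np.hypot(w[...,0]-437,w[...,1]-290)<40); print(m.sum(),np.median(w[m],0) if m.sum() else 0)"
```

```text
[436.881 289.395 183.6     2.945] 0.7015933223491826 0.0
[ 1.1128 -0.0721 -0.2917 -0.0164]
[ 1.1128 -0.0721 -0.2917  0.0336]
145 [444.30053705 284.10202911 120.25087847]
```

View pics/t1.png

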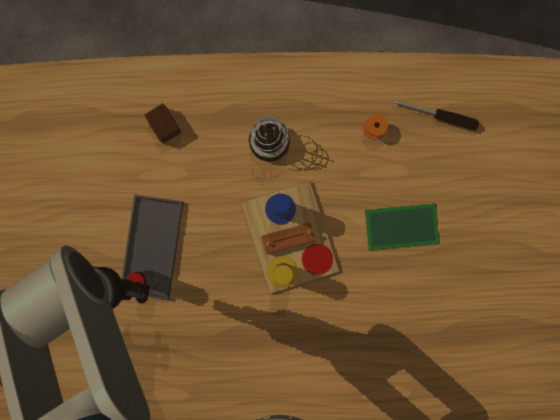

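The red tube stands in the tray at (137,281) with its top at 120 mm, and the red disc is bare at (318,260).

To row units: -0.292 m / 0.8 = -0.365, -0.245 m / 0.8 = -0.3063, 1.113 rad / 3.1416 = 0.3543.

Emit:
move_arm([
  [0,0,0.0509,-0.0125,-0.05,-0.025,0.06],
  [0,0,0.1019,-0.0275,-0.1125,-0.025,0.06],
  [0,0,0.1528,-0.0425,-0.175,-0.025,0.06],
  [0,0,0.2069,-0.0588,-0.2375,-0.025,0.06],
  [0,0,0.261,-0.075,-0.3063,-0.025,0.06],
  [0,0,0.3119,-0.09,-0.365,-0.0125,0.06],
  [0,0,0.3543,-0.09,-0.365,0.025,0.06],
  [0,0,0.3543,-0.09,-0.365,0.0425,0.06],
])

```text
clock: 6.7
eef_pos: [450.5, -11.1, 148.3]
tcp_rot: [-3.14, -0.0, 1.831]
contact_force: [0.2, 0.4, -0.0]
opening: 0.7
grasp_force: 0.0
```

```bash
python3 -c "
from h import *
h=here();print(np.round(h,3),sensors.sense()['opening'],sensors.sense()['grasp_force']);print(go(h,(450.5,-10.8,83,1.832)))"
```

```text
[450.477 -11.051 148.252   1.831] 0.7001557530946453 0.0
[-0.0008  0.0002  0.0001  0.0653]
```

To row units: 0.065 m / 0.8 = 0.0813, 0.06 m / 0.8 = 0.075.

Emit:
move_arm([
  [0,0,0,0,0,0.0375,0.06],
  [0,0,0,0,0,0.075,0.06],
  [0,0,0,0,0,0.0813,0.06],
  [0,0,0,0,0,0.0813,0.06],
  [0,0,0,0,0,0.0813,0.035],
  [0,0,0,0,0,0.0813,0.035],
  [0,0,0,0,0,0.0813,0.035],
  [0,0,0,0,0,0.0813,0.035],
])

```text
clock: 7.7
eef_pos: [452.0, -10.5, 85.4]
tcp_rot: [3.14, 0.0, 1.832]
contact_force: [-1.2, -0.3, 7.4]
opening: 0.457
grasp_force: 39.4
```

```bash
python3 -c "
from h import *
h=here();print(np.round(h,3),sensors.sense()['opening'],sensors.sense()['grasp_force']);print(go(h,(506.5,279.5,240,2.95)))"
```

```text
[452.027 -10.521  85.39    1.832] 0.4570425104122371 39.36710815876722
[-1.118   0.2661  0.1275 -0.1546]
```

To row units: 0.2 m / 0.8 = 0.25, -0.155 m / 0.8 = -0.1938, -0.73 rad / 3.1416 = -0.2324.

Emit:
move_arm([
  [0,0,0,0,0,-0.0375,0.035],
  [0,0,0,0,0,-0.1,0.035],
  [0,0,0,0,0,-0.1625,0.035],
  [0,0,-0.0318,0.025,0.0113,-0.1938,0.035],
  [0,0,-0.0796,0.0813,0.0375,-0.1938,0.035],
  [0,0,-0.1305,0.1375,0.065,-0.1938,0.035],
  [0,0,-0.1814,0.1938,0.0938,-0.1938,0.035],
  [0,0,-0.2324,0.25,0.12,-0.1938,0.035],
])

```text
clock: 8.7
eef_pos: [492.5, 209.1, 239.9]
tcp_rot: [3.141, 0.001, 2.567]
contact_force: [0.7, 0.1, -1.1]
opening: 0.461
grasp_force: 40.5
```

```bash
python3 -c "
from h import *
h=here();print(np.round(h,3),sensors.sense()['opening'],sensors.sense()['grasp_force']);print(go(h,(506.5,279.5,95,2.95)))"
```

```text
[492.543 209.148 239.901   2.567] 0.4609157843450956 40.54492145776749
[-0.3827  0.0265  0.0666  0.1449]
```

To row units: 0.146 m / 0.8 = 0.1825, 0.0666 m / 0.8 = 0.0833, -0.383 rad / 3.1416 = -0.1219.

Emit:
move_arm([
  [0,0,-0.0414,0.0125,0.0313,0,0.035],
  [0,0,-0.0828,0.025,0.0625,0.0125,0.035],
  [0,0,-0.1219,0.0331,0.0833,0.0375,0.035],
  [0,0,-0.1219,0.0331,0.0833,0.075,0.035],
  [0,0,-0.1219,0.0331,0.0833,0.125,0.035],
  [0,0,-0.1219,0.0331,0.0833,0.1625,0.035],
  [0,0,-0.1219,0.0331,0.0833,0.1825,0.035],
  [0,0,-0.1219,0.0331,0.0833,0.1825,0.035],
])

```text
clock: 9.7
eef_pos: [506.3, 277.5, 92.8]
tcp_rot: [-3.141, -0.001, 2.945]
contact_force: [-0.2, -1.2, -0.2]
opening: 0.457
grasp_force: 40.6
```

```bash
python3 -c "
from h import *
h=here();print(np.round(h,3),sensors.sense()['opening'],sensors.sense()['grasp_force']);print(go(h,(506.5,279.5,75.8,2.95)))"
```

```text
[506.259 277.479  92.836   2.945] 0.45740506383681295 40.57367630302906
[-0.0052  0.0002  0.002   0.017 ]
```

To row units: -0.09 m / 0.8 = -0.1125, 0.001 m / 0.8 = 0.0013.

Emit:
move_arm([
  [0,0,0,0,0.0013,0.0125,0.035],
  [0,0,0,0,0.0013,0.0206,0.035],
  [0,0,0,0,0.0013,0.0219,0.035],
  [0,0,0,0,0.0013,0.0219,0.06],
  [0,0,0,0,0.0013,0.0219,0.06],
  [0,0,0,0,0.0013,0.0219,0.06],
  [0,0,0,0,0.0013,-0.0375,0.06],
  [0,0,0,0,0.0013,-0.1125,0.06],
])

```text
clock: 10.7
eef_pos: [506.0, 278.2, 183.4]
tcp_rot: [-3.14, -0.002, 2.945]
contact_force: [1.2, 0.8, -0.1]
opening: 0.701
grasp_force: 0.0
```

```bash
python3 -c "
from h import *
h=here();print(np.round(h,3),sensors.sense()['opening'],sensors.sense()['grasp_force']);print(go(h,(589.5,-7,160,3.403)))"
```

```text
[505.975 278.185 183.409   2.945] 0.7012131086215266 0.0
[-0.4583 -0.1377 -0.2633  0.0234]
```

To row units: -0.2633 m / 0.8 = -0.3291, -0.1377 m / 0.8 = -0.1721, -0.458 rad / 3.1416 = -0.1458.

Emit:
move_arm([
  [0,0,-0.0223,-0.025,-0.05,-0.025,0.06],
  [0,0,-0.0477,-0.0563,-0.1088,-0.025,0.06],
  [0,0,-0.0732,-0.0875,-0.1688,-0.025,0.06],
  [0,0,-0.0987,-0.1188,-0.2275,-0.025,0.06],
  [0,0,-0.1273,-0.15,-0.2875,-0.025,0.06],
  [0,0,-0.1458,-0.1721,-0.3291,-0.0125,0.06],
  [0,0,-0.1458,-0.1721,-0.3291,0.0275,0.06],
  [0,0,-0.1458,-0.1721,-0.3291,0.0288,0.06],
])

```text
clock: 11.7
eef_pos: [588.7, -6.9, 158.4]
tcp_rot: [3.14, -0.004, -2.881]
contact_force: [-0.7, -0.2, 0.6]
opening: 0.7
grasp_force: 0.0
```

```bash
python3 -c "
from h import *
h=here();print(np.round(h,3),sensors.sense()['opening'],sensors.sense()['grasp_force']);print(go(h,(589.5,-7,84,3.403)))"
```

```text
[588.737  -6.899 158.407  -2.881] 0.7003866281125007 0.0
[-0.0013 -0.0007 -0.0003  0.0744]
```

To row units: 0.073 m / 0.8 = 0.0913, 0.06 m / 0.8 = 0.075.

Emit:
move_arm([
  [0,0,0,-0.0006,0,0.0375,0.06],
  [0,0,0,-0.0006,0,0.075,0.06],
  [0,0,0,-0.0006,0,0.0913,0.06],
  [0,0,0,-0.0006,0,0.0913,0.06],
  [0,0,0,-0.0006,0,0.0913,0.035],
  [0,0,0,-0.0006,0,0.0913,0.035],
  [0,0,0,-0.0006,0,0.0913,0.035],
  [0,0,0,-0.0006,0,0.0913,0.035],
])

```text
clock: 12.7
eef_pos: [592.0, -6.2, 88.8]
tcp_rot: [-3.141, 0.003, -2.88]
contact_force: [-0.0, -0.0, 6.9]
opening: 0.459
grasp_force: 40.8
```

```bash
python3 -c "
from h import *
h=here();print(np.round(h,3),sensors.sense()['opening'],sensors.sense()['grasp_force']);print(go(h,(575.7,268.7,240,2.95)))"
```

```text
[592.026  -6.195  88.798  -2.88 ] 0.45931096195256604 40.826181918382645
[ 0.4527 -0.0552  0.2698 -0.1512]
```

To row units: 0.22 m / 0.8 = 0.275, 0.17 m / 0.8 = 0.2125, 0.36 rad / 3.1416 = 0.1146.

Emit:
move_arm([
  [0,0,0,0,0,-0.0375,0.035],
  [0,0,0,0,0,-0.1,0.035],
  [0,0,0,0,0,-0.1625,0.035],
  [0,0,0.0159,-0.0063,0.0313,-0.19,0.035],
  [0,0,0.0382,-0.0188,0.09,-0.19,0.035],
  [0,0,0.0637,-0.0313,0.15,-0.19,0.035],
  [0,0,0.0891,-0.0438,0.2125,-0.19,0.035],
  [0,0,0.1146,-0.0563,0.275,-0.19,0.035],
])

```text
clock: 13.7
eef_pos: [577.2, 219.3, 239.7]
tcp_rot: [3.142, 0.0, 3.04]
contact_force: [0.9, 0.3, -2.4]
opening: 0.457
grasp_force: 41.0
```

```bash
python3 -c "
from h import *
h=here();print(np.round(h,3),sensors.sense()['opening'],sensors.sense()['grasp_force']);print(go(h,(575.7,268.7,97,2.95)))"
```

```text
[577.18  219.271 239.658   3.04 ] 0.456780282103223 40.965485125780106
[0.09   0.0065 0.049  0.1427]
```

To row units: 0.143 m / 0.8 = 0.1788, 0.09 m / 0.8 = 0.1125, 0.09 rad / 3.1416 = 0.0286.

Emit:
move_arm([
  [0,0,0.0127,0.0038,0.0313,0,0.035],
  [0,0,0.0286,0.0081,0.0613,0.0188,0.035],
  [0,0,0.0286,0.0081,0.0613,0.0625,0.035],
  [0,0,0.0286,0.0081,0.0613,0.1125,0.035],
  [0,0,0.0286,0.0081,0.0613,0.1563,0.035],
  [0,0,0.0286,0.0081,0.0613,0.1788,0.035],
  [0,0,0.0286,0.0081,0.0613,0.1788,0.035],
  [0,0,0.0286,0.0081,0.0613,0.1788,0.035],
])

```text
clock: 14.7
eef_pos: [576.9, 267.6, 97.7]
tcp_rot: [3.14, 0.002, 2.953]
contact_force: [-0.4, 0.3, -0.5]
opening: 0.465
grasp_force: 40.9
```

```bash
python3 -c "
from h import *
h=here();print(np.round(h,3),sensors.sense()['opening'],sensors.sense()['grasp_force']);print(go(h,(575.7,268.7,79.2,2.95)))"
```

```text
[576.891 267.637  97.73    2.953] 0.4645132235091067 40.91699346899986
[0.0027 0.0014 0.0008 0.0185]
```

To row units: -0.09 m / 0.8 = -0.1125, -0.03 m / 0.8 = -0.0375.

Emit:
move_arm([
  [0,0,0,0.0013,0.0013,0.0125,0.035],
  [0,0,0,0.0013,0.0013,0.0225,0.035],
  [0,0,0,0.0013,0.0013,0.0238,0.035],
  [0,0,0,0.0013,0.0013,0.0238,0.06],
  [0,0,0,0.0013,0.0013,0.0238,0.06],
  [0,0,0,0.0013,0.0013,0.0238,0.06],
  [0,0,0,0.0013,0.0013,-0.0375,0.06],
  [0,0,0,0.0013,0.0013,-0.1125,0.06],
])

```text
clock: 15.7
eef_pos: [574.2, 268.0, 186.0]
tcp_rot: [-3.14, -0.003, 2.953]
contact_force: [1.5, 0.4, 1.4]
opening: 0.708
grasp_force: 0.0
```

```bash
python3 -c "
from h import *
h=here();print(np.round(h,3),sensors.sense()['opening'],sensors.sense()['grasp_force']);print(go(h,(524,-23.4,130,1.832)))"
```

```text
[574.151 267.954 186.038   2.953] 0.7080091272491335 0.0
[ 1.1208 -0.0054 -0.2956  0.056 ]
```

To row units: -0.2956 m / 0.8 = -0.3695, 0.056 m / 0.8 = 0.07, 1.121 rad / 3.1416 = 0.3568.

Emit:
move_arm([
  [0,0,0.0509,-0.0013,-0.05,-0.025,0.08],
  [0,0,0.1019,-0.0025,-0.1125,-0.025,0.08],
  [0,0,0.1528,-0.0038,-0.175,-0.025,0.08],
  [0,0,0.2069,-0.005,-0.2375,-0.025,0.08],
  [0,0,0.261,-0.0063,-0.3063,-0.0125,0.08],
  [0,0,0.3119,-0.0068,-0.3695,0.0125,0.08],
  [0,0,0.3568,-0.0068,-0.3695,0.05,0.08],
  [0,0,0.3568,-0.0068,-0.3695,0.07,0.08],
])

```text
clock: 16.7
eef_pos: [524.2, -23.5, 129.1]
tcp_rot: [-3.14, -0.001, 1.831]
contact_force: [-0.5, -0.2, 0.7]
opening: 0.94
grasp_force: 0.0
```

```bash
python3 -c "
from h import *
h=here();print(np.round(h,3),sensors.sense()['opening'])
for n in('top','scene'):
    im,d=save(n,f'pics/{n}2.png'); w=cloud(n,d); X,Y,Z=[w[...,i] for i in range(3)]
    for x,y in((437,290),(506,279.5),(575,268)):
        m=(Z>112)&(Z<130)&(np.hypot(X-x,Y-y)<30); P=w[m]
        if len(P)>20: print(n,len(P),np.round(cv2.minEnclosingCircle(P[:,:2].astype(np.float32)),1) if 0 else [np.round(a,1) for a in cv2.minEnclosingCircle(P[:,:2].astype(np.float32))],np.median(P[:,2]))
    for c,m in masks(im).items():
        t=m&(Z>5)&(Z<25)&(abs(X-510)<120)&(abs(Y+30)<110); P=w[t][:,:2].astype(np.float32)
        if len(P)>50: 
            c0=cv2.fitEllipse(cv2.convexHull(P)); print(n,c,len(P),np.round(c0[0],1),np.round(c0[1],1),np.median(w[t][:,2]))
"
```

```text
[524.237 -23.462 129.098   1.831] 0.9404397227061321
top 310 [array([436.5, 287. ]), np.float64(20.7)] 119.87111477633016
top 288 [array([507., 276.]), np.float64(20.3)] 119.79728997133714
top 295 [array([573.8, 267.6]), np.float64(19.6)] 120.01223255500076
top red 78 [453.4 -84.4] [12.7 35.9] 15.454422613253769
top blue 51 [606.   -6.6] [26.2 44.3] 15.449588750586372
scene 197 [array([434.7, 288. ]), np.float64(20.8)] 119.63054163942297
scene 217 [array([507., 277.]), np.float64(19.6)] 119.81548854274786
scene 251 [array([572.6, 269.2]), np.float64(20.4)] 120.01578586419737
scene red 316 [476.7 -85.7] [61.2 63.3] 15.885425360935926
scene blue 191 [589.   -5.6] [59.  60.5] 16.001316049540605
```

View pics/scene2.png

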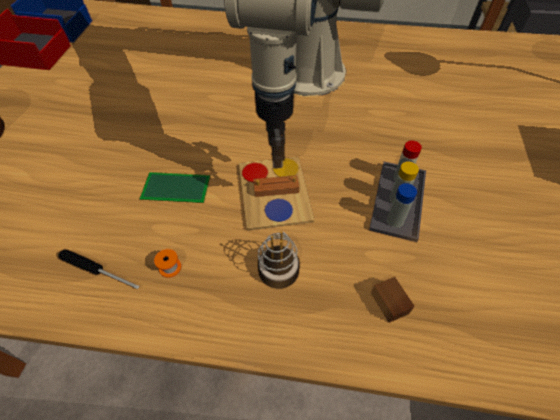

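All three tubes stand in the tray, seen at (411,165), (406,178) and (402,205), with tops at 120 mm. The jig is still at (275,186), and the gripper is over it.

To row units: 0.112 m / 0.8 = 0.14, 0.1 m / 0.8 = 0.125.

Emit:
move_arm([
  [0,0,0,0,0,0.0375,0.08],
  [0,0,0,0,0,0.0875,0.08],
  [0,0,0,0,0,0.125,0.08],
  [0,0,0,0,0,0.14,0.08],
  [0,0,0,0,0,0.14,0.08],
  [0,0,0,0,0,0.14,0.06],
  [0,0,0,0,0,0.14,0.05],
  [0,0,0,0,0,0.14,0.05],
])

```text
clock: 17.8
eef_pos: [525.4, -23.0, 19.0]
tcp_rot: [3.14, 0.0, 1.832]
contact_force: [-0.4, -0.2, 0.4]
opening: 0.585
grasp_force: 0.0
```

To row units: 0.004 m / 0.8 = 0.005, 0.003 m / 0.8 = 0.0038.

Emit:
move_arm([
  [0,0,0,0,0,0.0038,0.05],
  [0,0,0,0,0,0.005,0.05],
  [0,0,0,0,0,0.005,0.035],
  [0,0,0,0,0,0.005,0.035],
  [0,0,0,0,0,0.005,0.035],
  [0,0,0,0,0,0.005,0.035],
], grip_force=60)

```text
clock: 18.55
eef_pos: [525.0, -23.0, 14.3]
tcp_rot: [3.142, 0.0, 1.832]
contact_force: [-1.0, 0.4, 0.8]
opening: 0.454
grasp_force: 60.9
```

```bash
python3 -c "
from h import *
h=here();print(np.round(h,3),sensors.sense()['opening'],sensors.sense()['grasp_force'])
print(go(h,(h[0],h[1],120,1.653)),go(h,(547.6,-278.6,120,1.653)))"
```

```text
[524.99  -22.963  14.303   1.832] 0.4537088912410711 60.94516396522522
[ 0.1788  0.      0.     -0.1057] [ 0.1788 -0.2528 -0.0441 -0.1057]
```

To row units: -0.24 m / 0.8 = -0.3, -0.2 m / 0.8 = -0.25, 0.179 rad / 3.1416 = 0.057.

Emit:
move_arm([
  [0,0,0,0,0,-0.0375,0.035],
  [0,0,0,0,0,-0.0875,0.035],
  [0,0,0.0064,-0.0125,-0.0025,-0.1325,0.035],
  [0,0,0.0159,-0.0625,-0.0113,-0.1325,0.035],
  [0,0,0.0286,-0.125,-0.0219,-0.1325,0.035],
  [0,0,0.0382,-0.1875,-0.0325,-0.1325,0.035],
  [0,0,0.0477,-0.25,-0.0438,-0.1325,0.035],
  [0,0,0.057,-0.3,-0.0525,-0.1325,0.035],
])

```text
clock: 19.55
eef_pos: [546.0, -267.5, 119.9]
tcp_rot: [-3.141, -0.0, 1.651]
contact_force: [0.9, 0.1, -1.8]
opening: 0.451
grasp_force: 61.3
```

```bash
python3 -c "
from h import *
h=here();print(np.round(h,3),sensors.sense()['opening'],sensors.sense()['grasp_force'])
print(go(h,(547.6,-278.6,30,1.653)))
im,d=save('scene','pics/s3.png');W=cloud('scene',d);g=masks(im)['green']&(W[...,1]<-150)&(W[...,0]<640)&(abs(W[...,2])<15);print(cv2.minAreaRect(W[g][:,:2].astype(np.float32)))"
```

```text
[ 545.953 -267.529  119.864    1.651] 0.4513893353256743 61.29659056663513
[-0.0019 -0.0112  0.0008  0.0899]
((546.1771850585938, -276.9379577636719), (90.0179672241211, 157.73379516601562), 5.130075931549072)
```

View pics/s3.png

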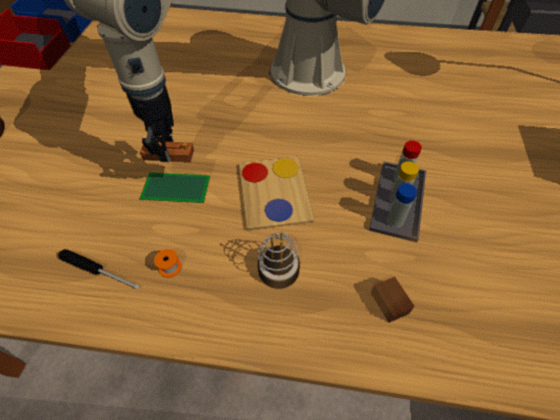

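The jig hangs level at (167,151) above the mat. The bare discs are at (255,172) red, (286,168) yellow and (279,210) blue.

To row units: 0.113 m / 0.8 = 0.1413, 0.112 m / 0.8 = 0.14.

Emit:
move_arm([
  [0,0,0,-0.0138,0.0013,0.025,0.035],
  [0,0,0,-0.0138,0.0013,0.0688,0.035],
  [0,0,0,-0.0138,0.0013,0.1063,0.035],
  [0,0,0,-0.0138,0.0013,0.1275,0.035],
  [0,0,0,-0.0138,0.0013,0.1375,0.035],
  [0,0,0,-0.0138,0.0013,0.14,0.035],
  [0,0,0,-0.0138,0.0013,0.1413,0.035],
  [0,0,0,-0.0138,0.0013,0.1413,0.035],
])

```text
clock: 20.6
eef_pos: [548.7, -276.8, 8.1]
tcp_rot: [3.14, 0.001, 1.653]
contact_force: [0.1, 0.5, -2.9]
opening: 0.456
grasp_force: 61.2
```

```bash
python3 -c "
from h import *
h=here();print(np.round(h,3),sensors.sense()['contact_force'])
for n in('top','scene'):
    im,d=save(n,f'pics/{n}4.png'); w=cloud(n,d); X,Y,Z=[w[...,i] for i in range(3)]
    for c,m in masks(im).items():
        if c=='green': continue
        t=m&(Z>5)&(Z<25)&(abs(X-510)<120)&(abs(Y+30)<110); P=w[t][:,:2].astype(np.float32)
        if len(P)>50: 
            c0=cv2.fitEllipse(cv2.convexHull(P)); print(n,c,len(P),np.round(c0[0],1),np.round(c0[1],1),np.round(cv2.minEnclosingCircle(P)[0],1),np.median(w[t][:,2]))
"
```

```text
[ 548.701 -276.813    8.059    1.653] [ 0.14691127  0.510957   -2.86151508]
top red 683 [478.3 -87.5] [63.3 63.6] [478.2 -87.5] 15.642975934992364
top blue 638 [589.1  -7.9] [61.5 62. ] [589.2  -7.8] 15.458478723767257
scene red 347 [477.1 -86.4] [61.6 65.1] [477.  -86.9] 15.84024802745671
scene blue 114 [589.9  -3.7] [53.6 58. ] [591.2  -2.3] 15.7053706286286
```

To row units: -0.14 m / 0.8 = -0.175, -0.08 m / 0.8 = -0.1.

Emit:
move_arm([
  [0,0,0,0,0,0.0019,0.035],
  [0,0,0,0,0,0.0023,0.035],
  [0,0,0,0,0,0.0023,0.055],
  [0,0,0,0,0,0.0023,0.065],
  [0,0,0,0,0,0.0023,0.065],
  [0,0,0,0,0,-0.0375,0.065],
  [0,0,0,0,0,-0.1,0.065],
  [0,0,0,0,0,-0.175,0.065],
], grip_force=40)

```text
clock: 21.7
eef_pos: [547.4, -276.1, 147.8]
tcp_rot: [-3.14, -0.001, 1.653]
contact_force: [0.7, 0.6, 0.6]
opening: 0.761
grasp_force: 0.0
```

```bash
python3 -c "
from h import *
h=here();print(np.round(h,3))
for n in('top','scene'):
    im,d=save(n,f'pics/{n}5.png'); w=cloud(n,d); X,Y,Z=[w[...,i] for i in range(3)]
    j=(Z>23)&(Z<45)&(abs(X-547)<70)&(abs(Y+278)<90); print(n,'jig',j.sum(),cv2.minAreaRect(w[j][:,:2].astype(np.float32)),np.median(Z[j]))
    H=cv2.cvtColor(im,cv2.COLOR_RGB2HSV).astype(int)
    t=(np.hypot(X-451,Y+11)<45)&(H[...,0]>22)&(H[...,0]<33)&(H[...,1]>190); print(n,t.sum(),H[np.hypot(X-451,Y+11)<20].mean(0), H[np.hypot(X-524,Y+20)<15].mean(0))
    P=w[t][:,:2].astype(np.float32)
    if len(P)>50: print(cv2.minEnclosingCircle(P),cv2.fitEllipse(cv2.convexHull(P)))
print(go(h,(435.6,287.5,200,2.95)))
"
```

```text
[ 547.448 -276.129  147.764    1.653]
top jig 722 ((548.5528564453125, -264.7602233886719), (40.353885650634766, 88.71180725097656), 4.6615705490112305) 28.570042034546873
top 7 [ 22.         207.57677903 137.38202247] [ 19.43448276 130.0137931  136.79310345]
scene jig 600 ((547.722412109375, -276.1097717285156), (43.4339485168457, 110.34526062011719), 4.440809726715088) 28.93621033471078
scene 19 [ 21.87878788 231.65909091 177.46969697] [ 18.375      141.78409091 182.42045455]
[-1.2972  0.5709 -0.0653 -0.0522]
```

View pics/top5.png

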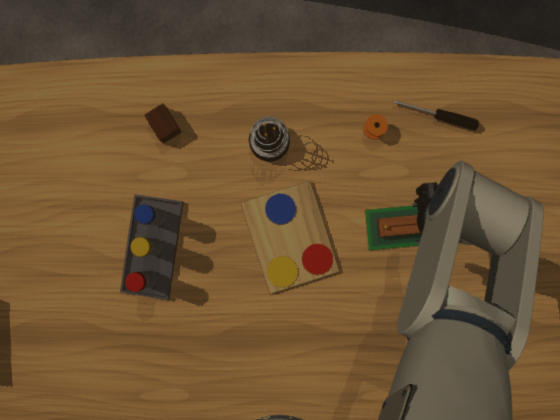

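The jig lies on the mat, with its centre at about (548,-276) mm against (547,-278) for the mat. The tubes still stand in the tray at (145,214), (140,247) and (135,282). The discs are at (281,209) blue, (318,259) red and (283,272) yellow.

To row units: 0.46 m / 0.8 = 0.575, 0.4 m / 0.8 = 0.5, -1.25 rad / 3.1416 = -0.3979.

Emit:
move_arm([
  [0,0,-0.0382,0.05,-0.0063,-0.0625,0.06],
  [0,0,-0.0891,0.125,-0.0138,-0.065,0.06],
  [0,0,-0.1401,0.2,-0.0225,-0.065,0.06],
  [0,0,-0.191,0.275,-0.0313,-0.065,0.06],
  [0,0,-0.2451,0.35,-0.04,-0.065,0.06],
  [0,0,-0.2992,0.425,-0.0488,-0.065,0.06],
  [0,0,-0.3533,0.5,-0.0575,-0.065,0.06],
  [0,0,-0.3979,0.575,-0.0663,-0.065,0.06],
])

```text
clock: 22.8
eef_pos: [457.1, 179.4, 199.2]
tcp_rot: [3.141, 0.0, 2.908]
contact_force: [-0.0, 0.2, 0.2]
opening: 0.703
grasp_force: 0.0
```

```bash
python3 -c "
from h import *
h=here();print(np.round(h,3));print(go(h,(435.6,287.5,140,2.95)))
for n in('top','scene'):
    im=cv2.imread(f'pics/{n}5.png')[:,:,::-1].copy(); w=cloud(n,np.load(f'pics/{n}5.npy')); X,Y,Z=[w[...,i] for i in range(3)]
    H=cv2.cvtColor(im,cv2.COLOR_RGB2HSV).astype(int)
    t=(np.hypot(X-451,Y+11)<55)&(H[...,0]>19)&(H[...,0]<33)&(H[...,1]>185); t=cv2.morphologyEx(t.astype(np.uint8),cv2.MORPH_OPEN,np.ones((3,3)))>0
    P=w[t][:,:2].astype(np.float32); print(n,len(P),cv2.minEnclosingCircle(P),cv2.fitEllipse(cv2.convexHull(P)),np.median(Z[t]))
    m=masks(im)
    for c,(x,y) in dict(red=(478,-87),blue=(589,-7)).items():
        t=m[c]&(np.hypot(X-x,Y-y)<55); P=w[t][:,:2].astype(np.float32); print(n,c,len(P),cv2.minEnclosingCircle(P),cv2.fitEllipse(cv2.convexHull(P)))
"
```

```text
[457.077 179.386 199.169   2.908]
[-0.0422  0.0459  0.1002  0.0592]
top 715 ((451.4806213378906, -10.873632431030273), 33.26337814331055) ((451.57366943359375, -11.3154935836792), (64.67658996582031, 65.78536224365234), 111.86971282958984) 15.409004733114898
top red 682 ((478.6985778808594, -87.54954528808594), 32.27690505981445) ((478.49847412109375, -87.71037292480469), (63.20329284667969, 64.06446075439453), 40.24293518066406)
top blue 636 ((588.940673828125, -8.153036117553711), 31.358722686767578) ((588.9725341796875, -7.919726371765137), (61.514686584472656, 61.760433197021484), 6.194615364074707)
scene 389 ((449.2388916015625, -9.470221519470215), 34.946746826171875) ((449.3492736816406, -9.553579330444336), (65.18962860107422, 69.29206848144531), 101.9388656616211) 15.823579476878422
scene red 346 ((476.6398010253906, -85.46533203125), 32.63460159301758) ((476.9345703125, -85.91837310791016), (60.96510696411133, 63.312374114990234), 93.64002227783203)
scene blue 127 ((591.610107421875, -2.7458763122558594), 29.249250411987305) ((596.7286987304688, 0.9901986122131348), (36.24346923828125, 60.575828552246094), 42.604515075683594)
```

To row units: 0.1 m / 0.8 = 0.125, 0.059 m / 0.8 = 0.0738, -0.042 rad / 3.1416 = -0.0134.

Emit:
move_arm([
  [0,0,-0.0134,0.0288,0.0625,0,0.06],
  [0,0,-0.0134,0.0575,0.125,0.0125,0.06],
  [0,0,-0.0134,0.0575,0.125,0.05,0.06],
  [0,0,-0.0134,0.0575,0.125,0.0738,0.06],
  [0,0,-0.0134,0.0575,0.125,0.0738,0.06],
])

```text
clock: 23.42
eef_pos: [435.5, 285.1, 138.7]
tcp_rot: [-3.139, -0.002, 2.945]
contact_force: [0.0, -0.2, 0.0]
opening: 0.702
grasp_force: 0.0
```

```bash
python3 -c "
from h import *
h=here();print(np.round(h,3));print(go(h,(435.6,287.5,75,2.95)))"
```

```text
[435.497 285.113 138.743   2.945]
[-0.0048  0.0004  0.0024  0.0637]
```

Emit:
move_arm([
  [0,0,0,0,0.0013,0.0375,0.06],
  [0,0,0,0,0.0025,0.0688,0.06],
  [0,0,0,0,0.0025,0.0788,0.06],
  [0,0,0,0,0.0025,0.0788,0.06],
  [0,0,0,0,0.0025,0.0788,0.035],
  [0,0,0,0,0.0025,0.0788,0.035],
  [0,0,0,0,0.0025,0.0788,0.035],
  [0,0,0,0,0.0025,0.0788,0.035],
])

```text
clock: 24.42
eef_pos: [437.8, 288.0, 78.5]
tcp_rot: [3.14, 0.002, 2.945]
contact_force: [-1.0, -1.2, 6.1]
opening: 0.458
grasp_force: 40.3
```

```bash
python3 -c "
from h import *
h=here();print(np.round(h,3),sensors.sense()['grasp_force']);print(go(h,(478,-87,230,1.832)))"
```

```text
[437.817 287.982  78.543   2.945] 40.32894730567932
[ 1.1129 -0.1127 -0.3599 -0.1515]
```

To row units: -0.23 m / 0.8 = -0.2875, -0.18 m / 0.8 = -0.225, 0.72 rad / 3.1416 = 0.2292.

Emit:
move_arm([
  [0,0,0,0,0,-0.0375,0.035],
  [0,0,0,0,0,-0.1,0.035],
  [0,0,0,0,0,-0.1625,0.035],
  [0,0,0.0382,-0.0125,-0.0375,-0.1888,0.035],
  [0,0,0.0859,-0.03,-0.1,-0.1888,0.035],
  [0,0,0.1337,-0.05,-0.1625,-0.1888,0.035],
  [0,0,0.1814,-0.07,-0.225,-0.1888,0.035],
  [0,0,0.2292,-0.09,-0.2875,-0.1888,0.035],
])

```text
clock: 25.42
eef_pos: [462.7, 46.3, 228.9]
tcp_rot: [3.141, 0.001, 2.22]
contact_force: [1.2, -0.6, -1.2]
opening: 0.457
grasp_force: 40.9
```

```bash
python3 -c "
from h import *
h=here();print(np.round(h,3),sensors.sense()['grasp_force']);print(go(h,(478.3,-89,110,1.832)))"
```

```text
[462.685  46.333 228.904   2.22 ] 40.85394591093063
[ 0.3881 -0.1172 -0.0694  0.1189]
```

To row units: 0.12 m / 0.8 = 0.15, -0.117 m / 0.8 = -0.1463, 0.388 rad / 3.1416 = 0.1235.

Emit:
move_arm([
  [0,0,0.0414,-0.05,-0.0288,0,0.035],
  [0,0,0.0828,-0.1,-0.0575,0,0.035],
  [0,0,0.1235,-0.1463,-0.0863,0.0188,0.035],
  [0,0,0.1235,-0.1463,-0.0863,0.0625,0.035],
  [0,0,0.1235,-0.1463,-0.0863,0.1125,0.035],
  [0,0,0.1235,-0.1463,-0.0863,0.1438,0.035],
  [0,0,0.1235,-0.1463,-0.0863,0.15,0.035],
  [0,0,0.1235,-0.1463,-0.0863,0.15,0.035],
])

```text
clock: 26.42
eef_pos: [479.5, -86.9, 108.9]
tcp_rot: [3.141, 0.0, 1.837]
contact_force: [0.2, -0.1, -1.6]
opening: 0.459
grasp_force: 40.8
```

```bash
python3 -c "
from h import *
h=here();print(np.round(h,3),sensors.sense()['grasp_force']);print(go(h,(478.3,-89,89,1.832)))
for n in('top','scene'):
    im,d=save(n,f'pics/{n}6.png'); w=cloud(n,d); m=(np.hypot(w[...,0]-478,w[...,1]+87)<32)&(w[...,2]>45)&(w[...,2]<152); h=cv2.cvtColor(im,cv2.COLOR_RGB2HSV)
    t=m&masks(im)['red']; P=w[t]; print(n,m.sum(),len(P),np.round(np.nanmedian(w[m],0)), np.round(P.min(0)) if len(P) else 0,np.round(P.max(0)) if len(P) else 0)
"
```

```text
[479.469 -86.927 108.894   1.837] 40.786472260951996
[ 0.0048 -0.0017 -0.0017  0.0199]
top 0 0 [nan nan nan] 0 0
scene 414 20 [493. -78.  91.] [474. -70. 133.] [490. -66. 152.]
  return np.nanmean(a, axis, out=out, keepdims=keepdims)
```

To row units: -0.09 m / 0.8 = -0.1125, -0.03 m / 0.8 = -0.0375.

Emit:
move_arm([
  [0,0,0,-0.0013,-0.0013,0.0125,0.035],
  [0,0,0,-0.0013,-0.0013,0.0225,0.035],
  [0,0,0,-0.0013,-0.0013,0.025,0.035],
  [0,0,0,-0.0013,-0.0013,0.025,0.06],
  [0,0,0,-0.0013,-0.0013,0.025,0.06],
  [0,0,0,-0.0013,-0.0013,0.025,0.06],
  [0,0,0,-0.0013,-0.0013,-0.0375,0.06],
  [0,0,0,-0.0013,-0.0013,-0.1125,0.06],
])

```text
clock: 27.52
eef_pos: [477.4, -88.0, 198.6]
tcp_rot: [-3.139, -0.001, 1.837]
contact_force: [1.6, -0.8, -0.4]
opening: 0.702
grasp_force: 0.0
```

```bash
cat >> h.py <<'E'
def tube(x,y,ztop,tag):
    for n in('top','scene'):
        im,d=save(n,f'pics/{n}{tag}.png'); w=cloud(n,d); m=(np.hypot(w[...,0]-x,w[...,1]-y)<32)&(abs(w[...,2]-ztop)<8); P=w[m][:,:2].astype(np.float32)
        if len(P)>10: print(n,len(P),np.round(cv2.minEnclosingCircle(P)[0],1),round(cv2.minEnclosingCircle(P)[1],1))
E
python3 -c "
from h import *
h=here();print(np.round(h,3),sensors.sense()['grasp_force']);print(go(h,(507,276.5,140,2.95)))
tube(478,-87,130,7)"
```

```text
[477.446 -87.954 198.589   1.837] 0.0
[-1.1133  0.3439  0.1243  0.0586]
scene 196 [477.4 -85.4] 20.7
```

To row units: 0.344 m / 0.8 = 0.43, 0.32 m / 0.8 = 0.4, -1.113 rad / 3.1416 = -0.3543.

Emit:
move_arm([
  [0,0,-0.0509,0.0625,0.0225,0,0.06],
  [0,0,-0.105,0.1313,0.0475,0,0.06],
  [0,0,-0.1592,0.2,0.0725,0,0.06],
  [0,0,-0.2133,0.2688,0.0975,0,0.06],
  [0,0,-0.2674,0.3375,0.1225,0,0.06],
  [0,0,-0.3183,0.4,0.145,0,0.06],
  [0,0,-0.3543,0.43,0.1556,0.0313,0.06],
  [0,0,-0.3543,0.43,0.1556,0.0688,0.06],
])

```text
clock: 28.62
eef_pos: [508.3, 278.8, 142.5]
tcp_rot: [3.14, 0.001, 2.954]
contact_force: [-0.0, -0.3, -0.9]
opening: 0.7
grasp_force: 0.0
```

```bash
python3 -c "
from h import *
h=here();print(np.round(h,3));print(go(h,(507,276.5,75,2.95)))"
```

```text
[508.302 278.788 142.51    2.954]
[ 0.0039  0.0009 -0.0025  0.0675]
```

To row units: 0.066 m / 0.8 = 0.0825, 0.055 m / 0.8 = 0.0688.

Emit:
move_arm([
  [0,0,0,0,-0.0025,0.0375,0.06],
  [0,0,0,0,-0.0025,0.0688,0.06],
  [0,0,0,0,-0.0025,0.0825,0.06],
  [0,0,0,0,-0.0025,0.0825,0.06],
  [0,0,0,0,-0.0025,0.0825,0.035],
  [0,0,0,0,-0.0025,0.0825,0.035],
  [0,0,0,0,-0.0025,0.0825,0.035],
  [0,0,0,0,-0.0025,0.0825,0.035],
])

```text
clock: 29.62
eef_pos: [508.4, 274.9, 78.3]
tcp_rot: [3.14, 0.001, 2.95]
contact_force: [1.0, -0.4, 7.8]
opening: 0.454
grasp_force: 40.6
```

```bash
python3 -c "
from h import *
h=here();print(np.round(h,3),sensors.sense()['grasp_force']);print(go(h,(450.8,-12,230,1.832)))"
```

```text
[508.446 274.91   78.277   2.95 ] 40.60900714248419
[ 1.1178  0.0019 -0.2926 -0.1517]
```

To row units: -0.21 m / 0.8 = -0.2625, 0.001 m / 0.8 = 0.0013, 0.76 rad / 3.1416 = 0.2419.

Emit:
move_arm([
  [0,0,0,0,0,-0.0375,0.035],
  [0,0,0,0,0,-0.1,0.035],
  [0,0,0,0,0,-0.1625,0.035],
  [0,0,0.0382,0,-0.0375,-0.19,0.035],
  [0,0,0.0891,0,-0.0938,-0.19,0.035],
  [0,0,0.1401,0.0013,-0.15,-0.19,0.035],
  [0,0,0.191,0.0013,-0.2063,-0.19,0.035],
  [0,0,0.2419,0.0013,-0.2625,-0.19,0.035],
])

```text
clock: 30.62
eef_pos: [466.0, 67.2, 229.3]
tcp_rot: [3.142, 0.0, 2.185]
contact_force: [0.5, 0.6, -0.9]
opening: 0.462
grasp_force: 40.5
```

```bash
python3 -c "
from h import *
h=here();print(np.round(h,3),sensors.sense()['grasp_force']);print(go(h,(450.8,-12,110,1.832)))"
```

```text
[466.011  67.217 229.33    2.185] 40.46673573553562
[ 0.3528 -0.056  -0.0581  0.1193]
```

To row units: 0.12 m / 0.8 = 0.15, -0.056 m / 0.8 = -0.07, 0.353 rad / 3.1416 = 0.1124.

Emit:
move_arm([
  [0,0,0.0382,-0.025,-0.025,0,0.035],
  [0,0,0.0764,-0.05,-0.05,0,0.035],
  [0,0,0.1124,-0.07,-0.0725,0.0188,0.035],
  [0,0,0.1124,-0.07,-0.0725,0.0625,0.035],
  [0,0,0.1124,-0.07,-0.0725,0.1125,0.035],
  [0,0,0.1124,-0.07,-0.0725,0.1438,0.035],
  [0,0,0.1124,-0.07,-0.0725,0.15,0.035],
  [0,0,0.1124,-0.07,-0.0725,0.15,0.035],
])

```text
clock: 31.62
eef_pos: [452.1, -10.7, 109.6]
tcp_rot: [-3.142, -0.0, 1.837]
contact_force: [-0.2, 0.4, -0.5]
opening: 0.459
grasp_force: 40.5
```

```bash
python3 -c "
from h import *
h=here();print(np.round(h,3),sensors.sense()['grasp_force']);print(go(h,(450.8,-12,89,1.832)))"
```

```text
[452.109 -10.653 109.646   1.837] 40.54463032633066
[ 0.0049 -0.001  -0.0016  0.0206]
```

To row units: -0.09 m / 0.8 = -0.1125, -0.001 m / 0.8 = -0.0013.

Emit:
move_arm([
  [0,0,0,-0.0013,-0.0013,0.0125,0.035],
  [0,0,0,-0.0013,-0.0013,0.0225,0.035],
  [0,0,0,-0.0013,-0.0013,0.0263,0.035],
  [0,0,0,-0.0013,-0.0013,0.0263,0.06],
  [0,0,0,-0.0013,-0.0013,0.0263,0.06],
  [0,0,0,-0.0013,-0.0013,0.0263,0.06],
  [0,0,0,-0.0013,-0.0013,-0.0375,0.06],
  [0,0,0,-0.0013,-0.0013,-0.1125,0.06],
])

```text
clock: 32.62
eef_pos: [450.3, -11.9, 199.9]
tcp_rot: [-3.139, -0.001, 1.837]
contact_force: [1.7, -0.3, -0.9]
opening: 0.701
grasp_force: 0.0
```

```bash
python3 -c "
from h import *
h=here();print(np.round(h,3),sensors.sense()['grasp_force']);print(go(h,(573.2,268.4,140,2.95)))
tube(451,-11,130,8)"
```

```text
[450.347 -11.883 199.912   1.837] 0.0
[-1.1131  0.2381  0.1922  0.0599]
scene 209 [450.7  -8.9] 21.5
```

Yellow is at (450.7,-8.9) in the scene view, and its disc is at (449.3,-9.5). Next is blue.

To row units: 0.238 m / 0.8 = 0.2975, 0.222 m / 0.8 = 0.2775, -1.113 rad / 3.1416 = -0.3543.

Emit:
move_arm([
  [0,0,-0.0509,0.0438,0.035,0,0.06],
  [0,0,-0.105,0.0913,0.0738,0,0.06],
  [0,0,-0.1592,0.1375,0.1113,0,0.06],
  [0,0,-0.2133,0.185,0.15,0,0.06],
  [0,0,-0.2674,0.2325,0.1875,0,0.06],
  [0,0,-0.3183,0.2775,0.225,0,0.06],
  [0,0,-0.3543,0.2975,0.24,0.0313,0.06],
  [0,0,-0.3543,0.2975,0.24,0.0688,0.06],
])

```text
clock: 33.72
eef_pos: [574.6, 270.0, 143.5]
tcp_rot: [3.141, 0.001, 2.953]
contact_force: [0.6, -0.6, -0.5]
opening: 0.702
grasp_force: 0.0
```

```bash
python3 -c "
from h import *
h=here();print(np.round(h,3));print(go(h,(573.2,268.4,78,2.95)))"
```

```text
[574.57  269.996 143.454   2.953]
[ 0.003   0.001  -0.0018  0.0655]
```

To row units: 0.064 m / 0.8 = 0.08, 0.001 m / 0.8 = 0.0013.

Emit:
move_arm([
  [0,0,0,0.0013,-0.0025,0.0375,0.06],
  [0,0,0,0.0013,-0.0025,0.0688,0.06],
  [0,0,0,0.0013,-0.0025,0.08,0.06],
  [0,0,0,0.0013,-0.0025,0.08,0.06],
  [0,0,0,0.0013,-0.0025,0.08,0.035],
  [0,0,0,0.0013,-0.0025,0.08,0.035],
  [0,0,0,0.0013,-0.0025,0.08,0.035],
  [0,0,0,0.0013,-0.0025,0.08,0.035],
])

```text
clock: 34.72
eef_pos: [573.4, 266.8, 81.5]
tcp_rot: [3.14, 0.002, 2.95]
contact_force: [-0.3, 1.0, 6.7]
opening: 0.456
grasp_force: 40.4
```

```bash
python3 -c "
from h import *
h=here();print(np.round(h,3),sensors.sense()['grasp_force']);print(go(h,(589.5,-7,230,3.403)))"
```

```text
[573.402 266.833  81.467   2.95 ] 40.41531044058502
[-0.4532 -0.068  -0.2657 -0.1485]
```

Bottom at 5 mm corresponds to TCP z 81.5, so on the disc it should be 91.5.

To row units: -0.21 m / 0.8 = -0.2625, -0.165 m / 0.8 = -0.2063, -0.37 rad / 3.1416 = -0.1178.

Emit:
move_arm([
  [0,0,0,0,0,-0.0375,0.035],
  [0,0,0,0,0,-0.1,0.035],
  [0,0,0,0,0,-0.1625,0.035],
  [0,0,-0.0159,-0.0088,-0.035,-0.1875,0.035],
  [0,0,-0.0414,-0.0225,-0.09,-0.1875,0.035],
  [0,0,-0.0668,-0.0375,-0.1475,-0.1875,0.035],
  [0,0,-0.0923,-0.0525,-0.2063,-0.1875,0.035],
  [0,0,-0.1178,-0.0675,-0.2625,-0.1875,0.035],
])

```text
clock: 35.72
eef_pos: [585.1, 48.3, 230.2]
tcp_rot: [-3.142, -0.0, -2.961]
contact_force: [0.3, 0.2, -2.1]
opening: 0.459
grasp_force: 40.8
```

```bash
python3 -c "
from h import *
h=here();print(np.round(h,3),sensors.sense()['grasp_force']); h[3]%=2*np.pi; print(go(h,(589,-7,112,3.403)))"
```

```text
[585.099  48.342 230.19   -2.961] 40.780337874311954
[-0.0805  0.0061 -0.0551  0.1182]
```

To row units: 0.119 m / 0.8 = 0.1488, 0.115 m / 0.8 = 0.1438, -0.08 rad / 3.1416 = -0.0255.

Emit:
move_arm([
  [0,0,-0.0127,0.0038,-0.0375,0,0.035],
  [0,0,-0.0255,0.0075,-0.0688,0,0.035],
  [0,0,-0.0255,0.0075,-0.0688,0.025,0.035],
  [0,0,-0.0255,0.0075,-0.0688,0.0688,0.035],
  [0,0,-0.0255,0.0075,-0.0688,0.1125,0.035],
  [0,0,-0.0255,0.0075,-0.0688,0.1438,0.035],
  [0,0,-0.0255,0.0075,-0.0688,0.1488,0.035],
  [0,0,-0.0255,0.0075,-0.0688,0.1488,0.035],
])

```text
clock: 36.72
eef_pos: [589.6, -5.2, 111.7]
tcp_rot: [-3.142, 0.0, -2.883]
contact_force: [0.3, 0.1, -2.1]
opening: 0.458
grasp_force: 40.8
```

```bash
python3 -c "
from h import *
h=here();print(np.round(h,3),sensors.sense()['grasp_force']); h[3]%=2*np.pi; print(go(h,(589,-7,92,3.403)))"
```

```text
[589.58   -5.237 111.725  -2.883] 40.75084830634296
[-0.0032  0.001  -0.0016  0.0197]
```

To row units: -0.09 m / 0.8 = -0.1125, -0.001 m / 0.8 = -0.0013.

Emit:
move_arm([
  [0,0,0,0.0013,-0.0013,0.0125,0.035],
  [0,0,0,0.0013,-0.0013,0.0225,0.035],
  [0,0,0,0.0013,-0.0013,0.025,0.035],
  [0,0,0,0.0013,-0.0013,0.025,0.06],
  [0,0,0,0.0013,-0.0013,0.025,0.06],
  [0,0,0,0.0013,-0.0013,0.025,0.06],
  [0,0,0,0.0013,-0.0013,-0.0375,0.06],
  [0,0,0,0.0013,-0.0013,-0.1125,0.06],
])

```text
clock: 37.72
eef_pos: [587.7, -6.5, 201.4]
tcp_rot: [3.141, -0.003, -2.883]
contact_force: [2.0, -0.3, -0.0]
opening: 0.702
grasp_force: 0.0
```

```bash
python3 -c "
from h import *
h=here();print(np.round(h,3),sensors.sense()['grasp_force']); h[3]%=2*np.pi; print(go(h,(505,270,230,3.3)))"
```

```text
[587.745  -6.462 201.438  -2.883] 0.0
[ 0.0998  0.0094  0.2884 -0.0286]
```

Now I move clear, over the empty tray, and check everything.

To row units: 0.288 m / 0.8 = 0.36, 0.28 m / 0.8 = 0.35, 0.1 rad / 3.1416 = 0.0318.

Emit:
move_arm([
  [0,0,0.0064,0.0025,0.0375,-0.035,0.06],
  [0,0,0.0127,0.005,0.1,-0.035,0.06],
  [0,0,0.0159,0.0063,0.1625,-0.035,0.06],
  [0,0,0.0223,0.0075,0.225,-0.035,0.06],
  [0,0,0.0255,0.01,0.2875,-0.035,0.06],
  [0,0,0.0318,0.0113,0.35,-0.035,0.06],
  [0,0,0.0318,0.0113,0.36,-0.035,0.06],
  [0,0,0.0318,0.0113,0.36,-0.035,0.06],
])

```text
clock: 38.72
eef_pos: [506.3, 269.8, 229.3]
tcp_rot: [-3.141, -0.0, -2.982]
contact_force: [-0.2, -0.2, -0.0]
opening: 0.703
grasp_force: 0.0
```

```bash
python3 -c "
from h import *
for i,p in enumerate(((478,-87),(451,-11),(589,-7))): print(p); tube(*p,130,9)
for n in('top','scene'):
    w=cloud(n,np.load(f'pics/{n}9.npy'));Z=w[...,2]; j=(Z>23)&(Z<45)&(abs(w[...,0]-547)<70)&(abs(w[...,1]+278)<90); print(n,cv2.minAreaRect(w[j][:,:2].astype(np.float32)))
    sc=(Z>20)&(w[...,0]>620)&(w[...,0]<740)&(abs(w[...,1]-15)<60); print(np.nanmedian(w[sc],0)); w=cloud(n,np.load(f'pics/{n}0.npy'));Z=w[...,2];sc=(Z>20)&(w[...,0]>620)&(w[...,0]<740)&(abs(w[...,1]-15)<60); print(np.nanmedian(w[sc],0))
"
```

```text
(478, -87)
top 323 [478.  -86.4] 19.9
scene 193 [476.2 -85.5] 20.7
(451, -11)
top 324 [452.2 -10. ] 20.0
scene 206 [450.4  -8.3] 21.5
(589, -7)
top 313 [588.   -5.7] 19.9
scene 240 [586.6  -6.8] 20.7
top ((549.571044921875, -277.0902099609375), (40.52923583984375, 112.135986328125), 4.770199775695801)
[719.97461496  14.77118471  51.46854523]
[720.02085943  14.7077603   51.82192414]
scene ((546.992431640625, -276.15753173828125), (44.8680419921875, 109.51770782470703), 3.750347852706909)
[726.0245964   20.3092618   53.37334352]
[726.26045804  20.37447628  53.31708671]
```

View pics/top9.png

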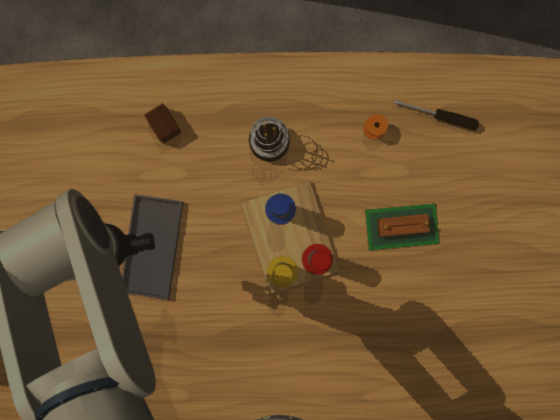

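All three tubes stand within about 3 mm of their disc centres: red at (317,259), yellow at (283,272) and blue at (281,209). The jig is centred on the mat at (404,226), and the sculpture has not moved.

```bash
python3 -c "
from rig import order
print(order.sign_off())"
```

```text
the job is handed in; nothing more can be done
None
```

The job is handed in, with no verdict reported: at the last camera check the jig lay centred lengthwise on the green mat, each tube stood upright within about 3 mm of its own disc's centre, and the sculpture had not moved.

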